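# Sort into the indexing slide, then move it on one hole

### The job

Put the red-and-white marker into the long blue tray and the two brass weights that stand near it into the square yellow bin, both on the sliding section of the indexing slide, and let go of them. Then take the black plunger knob, pull it up until the locking pin is out of its hole, slide the section to the left, the way the red arrow points, to the very next hole, and let the pin go fully home there. Finish while still gripping the knob, holding the pin home; leave the stopwatch and the dropper bottle alone.

Things in the scene. Friction and masses are not known exactly. Their poses are not given: they have to be found in the camera images.
- marker_mid (a point): centre of the red-and-white marker pen, 135 mm long (along its y axis), 17 mm thick, about 20 g; it lies on the bench on its side, right of the slide, this point 8 mm up
- weight_mid (a point): larger brass knob weight, about 200 g, upright on the bench right of the slide, near the marker: body 30 mm across and 28 mm high, then a small knob 16 mm across up to 40 mm; this point is on its axis 20 mm above its underside
- small_weight_mid (a point): smaller brass knob weight, about 100 g, upright on the bench right of the slide, near the marker: body 24 mm across and 22 mm high, then a small knob 12 mm across up to 30 mm; this point is on its axis 15 mm above its underside. (A third brass weight far back among the glassware is not meant)
- blue_tray (a point): centre of the inner floor (33 mm above the bench) of the long blue tray, which is at the far side of the sliding section; inside 74 mm (x axis) by 164 mm (y axis), walls 15 mm high above the floor and 3 mm thick. It moves with the section
- yellow_bin (a point): centre of the inner floor (33 mm above the bench) of the square yellow bin at the near right of the sliding section; inside 74 mm (x axis) by 79 mm (y axis), walls 15 mm high above the floor and 3 mm thick. It moves with the section
- knob (a point): centre of the black round plunger knob with a red dot on top: 26 mm across, 24 mm high, on the near left of the sliding section; its centre is 72 mm above the bench when the pin is home. Below it is a 20 mm steel sleeve, whose top is 6 mm under the knob. The knob carries the locking pin (8 mm, round tip) straight below it; pull it straight up. Nothing within 60 mm of it is higher than 54 mm except what has been put into the bins
- next_hole (a point): mouth of the next hole, on top of the grey aluminium bar (22 mm above the bench) that the section slides on, fixed to the bench. The hole is 10 mm wide, 60 mm to the left of the hole in which the pin starts; its x and y axes are those of the whole slide, and the section slides along this y axis. The knob's centre is straight above this point when the section is there. One more hole lies 60 mm further on: not that one
- section (a joint): sliding section's travel in m to the left (along the y axis of next_hole): 0 at the start hole, 0.060 at the next hole, 0.120 at the one after; ends at -0.010 and 0.130. Friction 1.5 N and light damping; locked (about 1 mm of play) while the pin is in a hole
- plunger (a joint): height of the plunger knob in m: 0 pin fully home, about 0.013 the pin's tip level with the bar's top (pin clear; it rests at this height between holes if let go), 0.018 the upper stop. A spring pushes it down with 3 N at 0 and 5.7 N at the top
- stopwatch: black round stopwatch, 62 mm across, 20 mm high, bystander; origin at the centre of its underside
- dropper_bottle: small white dropper bottle with red cap, 32 mm across, 54 mm high, bystander; origin at the centre of its underside
Mind the look-alikes: they are no part of the job. Leave any green or pink look-alike of the part that bears small_weight_mid alone.

How it is judged:
By the outcome, as a careful person would: the job done as asked, in the order asked, and still so for the second after the job is handed in, while the arm keeps its last pose, push and grip.
It also fails if it takes over 69 s, if anything falls off the work surface, if the arm or the gripper's body presses on something with over 40 N, if the wrist force passes 120 N, or if a joint passes its speed limit or range.

### The arm

A 6-joint arm with a two-finger parallel gripper is mounted at the origin on a cart in front of the work surface, level with it; the furniture and walls round the work are solid. World frame = base frame: x ahead of the robot, y to its left, z up, the work surface at z = 0. Lengths are in mm, angles in rad, forces in N, time in s.
With the tool pointing down it reaches from about 275 to 850 mm from the base axis. Payload 5.2 kg.
Tool frame: the origin (TCP) lies at the centre of the arm's flange, where the gripper is bolted on; the fingertips stand 173 mm ahead of it and the grasp point (between the pads) lies 155 mm ahead of it; z points along the fingers, y is the line along which they close (so a half turn about z gives the same grasp; the last joint's range is limited). The gripper opens to 85 mm and grips with 20 to 120 N. Pads are 22 mm wide; open, the fingers measure 114 mm over their backs; the gripper's body (76 mm by 85 mm) begins 54 mm behind the grasp point. The pads swing forward as they close: fully open they stand 13 mm farther back than shut.
Start: joints at [0.911, 0.259, 1.535, -0, 1.348, -0.203], TCP at [242.574, 493.624, 404.71] pointing down, gripper open.
Joint ranges: [-3.14, 3.14], [-0.91, 2.08], [0.19, 2.58], [-1.22, 4.36], [0.22, 2.71], [-3.12, 3.12]. Speed limits (rad/s): [2.57, 2.57, 3.14, 3.14, 3.14, 3.14].

### API

Orientations are given as a 3x3 rotation matrix whose columns are the frame's x, y, z axes.
In Python, from rig import ctrl gives the robot as it stands.
- The arm moves only by the tool jog_arm, never from a script. Its argument "moves" is a list of rows, each a list of 4 numbers: the shift along the tool's x, y, z in units of 4 cm (1.0 is 4 cm), then the turn about the tool's z in units of 6 degrees (1.0 is 6 degrees). In form: [[dx, dy, dz, spin], ...]. A call has 1 to 20 rows; each row shifts and turns the commanded pose from where the row before left it, along the tool's axes as they then stand; what a row does not reach is not made up. A row lasts 1/12 s, in which the tool goes at most 41.7 mm and 7.16 degrees, less where a joint would pass 70% of its speed; a pose out of reach is approached as far as the arm can. A call with a number of a shift or a turn outside -1 to 1 is refused whole. A call with a gripper value outside its range is refused whole. "grip" is the opening, from -1 (shut) to 1 (fully open), set as the call begins (left out, the last holds). The fingers move at their own pace and stop on an object; the grip force is fixed at half the most. Time passes only in rows, so rows that do not move let the fingers close. It gives the time, the measured TCP pose, the force, the opening and the grip force at its end, in the units of the state.
- ctrl.get_state(): the state, without advancing time (a new reading comes with each control period).
- ctrl.capture(name): name is "scene" or "side" or "wrist"; returns (picture, depth): 480x640x3 uint8, blue, green, red; 480x640 float32, mm along the optical axis (not along the pixel's ray), 0 where there is no reading.
- ctrl.calibration(name): a dict with "fx", "fy", "cx", "cy" (pixels), "R" (3x3) and "t" (3): a world point X has camera coordinates R X + t. Camera axes: x right, y down, z forward; pixel columns grow to the right and rows downward; lengths in mm; the calibration is good to about 2 mm. A picture is of the moment at which its call begins: read the wrist's pose just before it. calibration takes no time and is no camera call; for the wrist camera it gives the pose at the moment of the call.
- ctrl.hand_in(): hands the job in; it is judged then, once.
The state is a dict: "time_s": time; "joints": joint angles; "joint_vel": joint speeds; "joint_efforts": joint torques, N m; "tcp_pos": TCP position; "ee_rot": TCP orientation; "force": force on the tool from outside, world axes, zero at the start; "ft_torque": the same for the moment, N m; "finger_gap": finger opening in mm; "finger_force": force on a finger pad.
Only numpy, scipy, OpenCV 4.12 (cv2) and the standard library are available. Lean on these libraries where they do the work, as an engineer would, in place of code of your own. Each camera call takes 0.05 s, during which the arm holds its last target. There are 200 camera calls.

## Working session

There is one attempt and no reset: what is moved stays moved. The work goes in short steps, Python scripts to look and compute and a tool call to move; the robot and the scene stay as the last step left them, time stands still between calls to the robot, and variables do not carry over. Pictures are saved under pics/ and viewed, at most 10 in all, crops included, and the job is handed in when it is done.

Besides the shell and the picture viewer there is one more tool, called after "Request:" as name(argument=value, ...), one argument or row to a line, values as JSON. jog_arm: Moves the arm, as the interface text tells. Its arguments: {"type":"object","properties":{"moves":{"type":"array","items":{"type":"array","items":{"type":"number"}}},"grip":{"type":"number"}},"required":["moves"]}

```bash
mkdir -p pics; ls; python3 - <<'E'
from rig import ctrl
import cv2,numpy as np
s=ctrl.get_state();print({k:np.round(v,3).tolist() for k,v in s.items()})
for n in ("scene","side"):
    p,d=ctrl.capture(n);cv2.imwrite(f"pics/{n}0.png",p);np.savez(f"{n}0.npz",p=p,d=d,**ctrl.calibration(n))
E
```

```text
pics
{'time_s': 0.0, 'joints': [0.911, 0.259, 1.536, -0.0, 1.348, -0.203], 'joint_vel': [0.001, -0.0, 0.0, 0.001, 0.0, 0.001], 'joint_efforts': [-0.002, -44.603, -29.057, -0.0, 0.012, -0.0], 'tcp_pos': [242.441, 493.444, 403.868], 'ee_rot': [[-0.897, 0.441, -0.001], [0.441, 0.897, -0.001], [0.0, -0.002, -1.0]], 'force': [-0.023, 0.199, -0.139], 'ft_torque': [0.015, 0.016, 0.009], 'finger_force': 0.0, 'finger_gap': 85.328}
```

View pics/scene0.png

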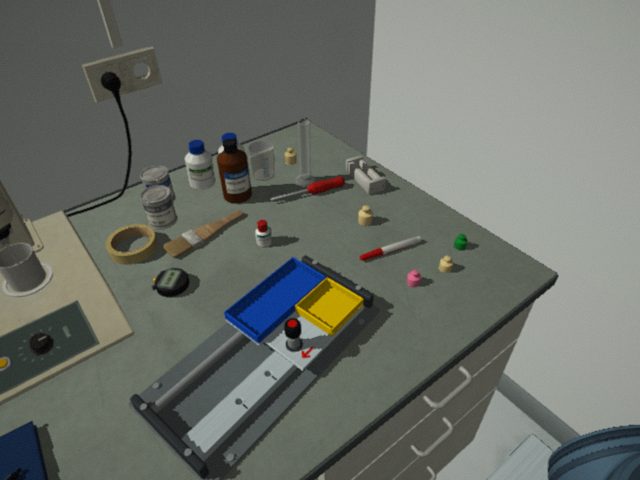

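View pics/side0.png

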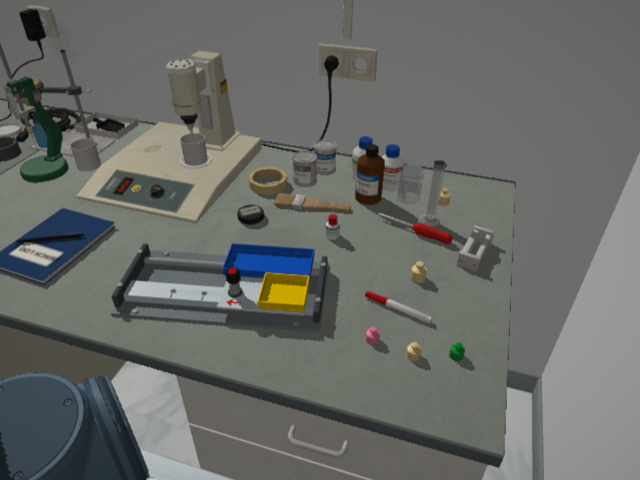

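Scene picture: the marker runs (362,258)–(422,240). The larger brass weight is at (366,215) and the smaller at (446,265). Look-alikes are the far brass weight (290,156), pink (414,278), green (461,242) and the red screwdriver (325,186). The knob is at (293,328), the blue tray at (277,298) and the yellow bin at (330,305). In the side picture, the larger weight is at (419,272), the smaller at (414,352), the marker runs (367,295)–(430,321), and the knob is at (233,275).

```bash
cat > h.py <<'E'
import numpy as np,cv2
def bp(f,u,v,z=None):
    R,t=f["R"],f["t"];ray=np.array([(u-f["cx"])/f["fx"],(v-f["cy"])/f["fy"],1.])
    c=-R.T@t;r=R.T@ray
    s=(z-c[2])/r[2] if z is not None else float(f["d"][int(v),int(u)])
    return c+s*r
def cloud(f):
    v,u=np.mgrid[:480,:640];d=f["d"]
    c=np.stack([(u-f["cx"])/f["fx"]*d,(v-f["cy"])/f["fy"]*d,d],-1)
    return (c-f["t"])@f["R"]
E
python3 - <<'E'
import numpy as np,cv2
from h import *
S=np.load("scene0.npz");D=np.load("side0.npz")
np.set_printoptions(precision=1,suppress=True)
for n,f in(("scene",S),("side",D)):
    P=cloud(f);hsv=cv2.cvtColor(f["p"],cv2.COLOR_BGR2HSV);print(n,"cam",-f["R"].T@f["t"])
    for nm,(u,v) in (dict(big=(366,216),small=(446,265),far=(290,156),pink=(414,279),green=(461,242)) if n=="scene" else dict(big=(419,273),small=(414,352),far=(445,196),pink=(373,336),green=(457,352))).items():
        b=P[v-12:v+13,u-12:u+13].reshape(-1,3);h=hsv[v-12:v+13,u-12:u+13].reshape(-1,3)
        m=(b[:,2]>5)&(h[:,1]>60)
        q=b[m];print(nm,m.sum(),np.percentile(q,[2,50,98],axis=0).ravel())
    for nm,lo,hi in(("blue",(108,150,60),(125,255,255)),("yellow",(22,150,100),(32,255,255))):
        m=(cv2.inRange(hsv,lo,hi)>0)&(P[...,2]>25)&(P[...,2]<60)
        k,l,st,_=cv2.connectedComponentsWithStats(m.astype(np.uint8));i=1+st[1:,4].argmax()
        q=P[l==i];r=cv2.minAreaRect(q[:,:2].astype(np.float32));print(nm,len(q),r,np.percentile(q[:,2],[5,50,95]))
    ends=((362,258),(422,240)) if n=="scene" else ((367,295),(430,321))
    a,b=[bp(f,*e,8) for e in ends];print("marker",a,b,(a+b)/2,np.linalg.norm(a-b))
    u,v=(292,322) if n=="scene" else (233,270); print("knob top", bp(f,u,v,84),bp(f,u,v))
    for e in ([(239,401),(267,373)] if n=="scene" else [(174,293),(205,294)]): print("hole",bp(f,*e,22))
c=[cv2.resize(S["p"][190:300,340:490],None,fx=5,fy=5,interpolation=cv2.INTER_CUBIC)]
cv2.imwrite("pics/c1.png",c[0])
cv2.imwrite("pics/c2.png",cv2.resize(S["p"][255:415,220:400],None,fx=3.7,fy=3.7,interpolation=cv2.INTER_CUBIC))
E
```

```text
scene cam [ 80.2 263.5 652.5]
big 207 [ 626.5 -295.7    6.1  637.1 -281.    23.9  652.4 -271.7   39.9]
small 158 [ 428.5 -318.1    5.7  437.4 -306.6   17.7  450.  -299.    30.6]
far 150 [ 922.5 -308.9    5.2  931.8 -294.6   22.8  946.7 -284.4   39.6]
pink 163 [ 441.  -244.4    6.2  449.6 -232.6   18.3  462.6 -224.9   29.6]
green 145 [ 451.7 -389.5    5.5  460.4 -377.9   18.4  472.1 -369.7   29.6]
blue 3849 ((554.6144409179688, -8.330123901367188), (81.50408935546875, 187.77651977539062), 11.957382202148438) [30.7 33.  47.1]
yellow 1772 ((486.9007873535156, -66.00064849853516), (87.39070892333984, 103.73534393310547), 13.671863555908203) [30.8 33.1 47.5]
marker [ 556.2 -200.4    8. ] [ 519.1 -330.4    8. ] [ 537.7 -265.4    8. ] 135.12225088027057
knob top [462.6  29.4  84. ] [463.4  28.9  82.7]
hole [434.9 148.   22. ]
hole [448.5  90.4  22. ]
side cam [-156.7 -332.1  696.2]
big 241 [ 626.3 -302.8    5.4  633.7 -289.    24.1  648.9 -275.1   40. ]
small 198 [ 427.3 -323.7    5.5  434.5 -313.3   18.1  445.7 -302.5   29.8]
far 141 [ 921.1 -315.4    5.6  929.4 -303.4   23.7  945.1 -293.1   40.4]
pink 183 [ 440.  -249.5    5.9  448.  -239.4   18.3  457.7 -227.6   29.8]
green 203 [ 450.6 -394.9    6.4  457.2 -383.9   18.5  468.  -373.2   30.2]
blue 2333 ((552.9730224609375, -2.3797378540039062), (84.53006744384766, 171.11917114257812), 13.324225425720215) [30.7 33.2 46.8]
yellow 1629 ((481.4851989746094, -61.325721740722656), (83.6773910522461, 85.03053283691406), 11.8970308303833) [30.7 33.5 47.6]
marker [ 551.8 -204.3    8. ] [ 521.6 -330.1    8. ] [ 536.7 -267.2    8. ] 129.39658634861678
knob top [460.6  27.4  84. ] [461.4  27.9  83.3]
hole [428.5 140.6  22. ]
hole [444.3  84.   22. ]
```

View pics/c1.png

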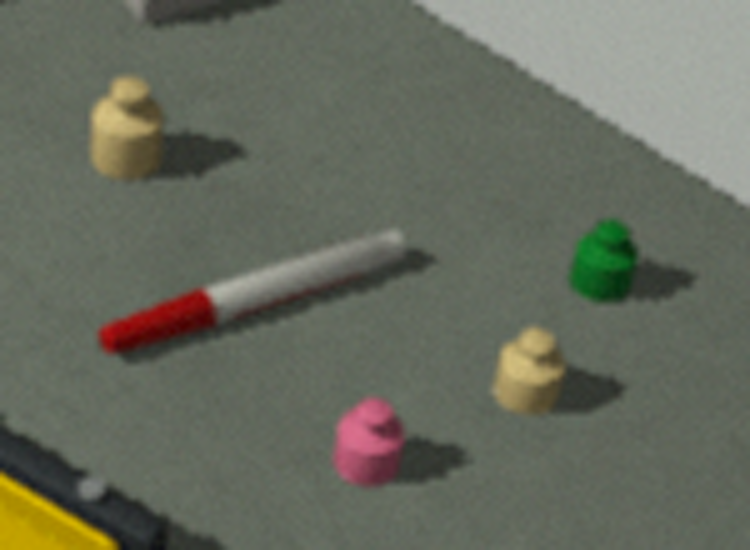

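View pics/c2.png

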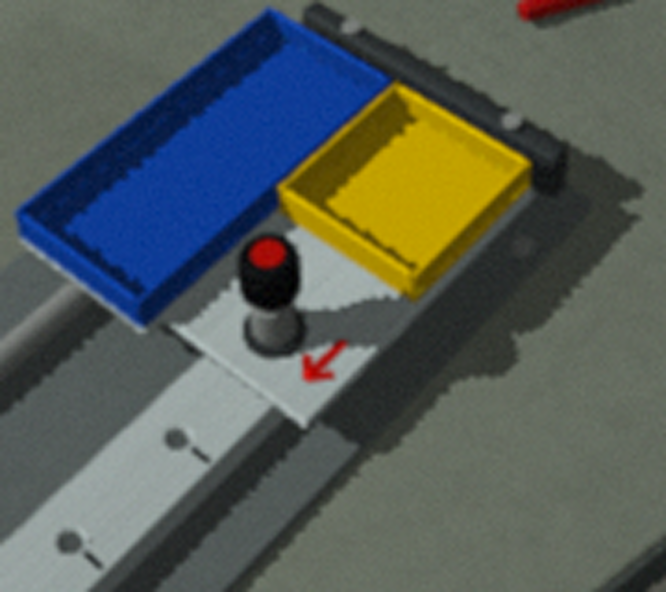

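The crop confirms the choice: the red-capped marker (crop (110,335)–(400,240)), the larger brass weight (127,130) and the smaller brass weight (530,370). Pink (370,440) and green (603,265) are left alone. The second crop shows the knob with the red dot at (267,270), and the next hole at (176,438). Heights, marker length and the 60 mm hole spacing all agree with the description.

The start is clear, so I spin and lower first.

Request:
jog_arm(
  moves=[
    [0,0,0.2,0.94],
    [0,0,0.2,0.94],
    [0,0,0.2,0.94],
    [0,0,0.2,0.94],
    [0,0,0.2,0.94],
    [0,0,0.2,0.94],
    [0,0,0.2,0.94],
    [0,0,0.2,0.94],
    [0,0,0.2,0.94],
    [0,0,0.2,0.94],
    [0,0,0.2,0.94],
    [0,0,0.2,0.94],
    [0,0,0.2,0.94],
    [0,0,0.2,0.94],
  ],
  grip=0.2,
)

```text
time_s: 1.27
tcp_pos: [242.4, 493.5, 291.9]
ee_rot: [[0.266, 0.964, -0.001], [0.964, -0.266, -0.001], [-0.001, -0.0, -1.0]]
force: [-0.1, -1.2, 0.4]
finger_gap: 51.0
finger_force: 0.0
```

```bash
cat > to.py <<'E'
import sys,numpy as np
from rig import ctrl
s=ctrl.get_state();p,R=s["tcp_pos"],np.array(s["ee_rot"])
x,y,z,h=map(float,sys.argv[1:5])  # target TCP xyz, heading of tool y (deg)
now=np.degrees(np.arctan2(R[1,1],R[0,1]));sp=(now-h+90)%180-90
a=np.radians(now-sp);ax=np.array([[-np.sin(a),np.cos(a),0],[np.cos(a),np.sin(a),0],[0,0,-1]])
print("t",round(s["time_s"],2),"tcp",np.round(p,1),"head",round(now,2),"gap",round(s["finger_gap"],1),"F",np.round(s["force"],1))
print("spin first",round(sp/6,3),"then units",np.round(ax@(np.array([x,y,z])-p)/40,3))
E
python3 to.py 537 -266.5 270 -15.1
```

```text
t 1.27 tcp [242.4 493.5 291.9] head -15.41 gap 51.0 F [-0.1 -1.2  0.4]
spin first -0.051 then units [-16.425  12.059   0.547]
```

Request:
jog_arm(
  moves=[
    [-0.82,0.6,0,0],
    [-0.82,0.6,0,0],
    [-0.82,0.6,0,0],
    [-0.82,0.6,0,0],
    [-0.82,0.6,0,0],
    [-0.82,0.6,0,0],
    [-0.82,0.6,0,0],
    [-0.82,0.6,0,0],
    [-0.82,0.6,0,0],
    [-0.82,0.6,0,0],
    [-0.82,0.6,0,0],
    [-0.82,0.6,0,0],
    [-0.82,0.6,0,0],
    [-0.82,0.6,0,0],
    [-0.82,0.6,0,0],
    [-0.82,0.6,0,0],
    [-0.82,0.6,0,0],
    [-0.82,0.6,0,0],
    [-0.82,0.6,0,0],
    [-0.82,0.6,0,0],
  ],
)

```text
time_s: 2.93
tcp_pos: [534.8, -266.9, 292.2]
ee_rot: [[0.261, 0.965, -0.001], [0.965, -0.261, 0.001], [0.0, -0.001, -1.0]]
force: [0.7, 0.1, 0.0]
finger_gap: 51.2
finger_force: 0.0
```

Request:
jog_arm(
  moves=[
    [0,0,0,0],
    [0,0,0,0],
    [0,0,0,0],
  ],
)

```text
time_s: 3.18
tcp_pos: [534.1, -264.7, 291.8]
ee_rot: [[0.262, 0.965, -0.002], [0.965, -0.262, 0.002], [0.001, -0.002, -1.0]]
force: [-0.5, 0.6, -0.3]
finger_gap: 51.1
finger_force: 0.0
```

```bash
python3 to.py 537 -266.5 176 -15.1; python3 - <<'E'
from rig import ctrl
import cv2,numpy as np
k=ctrl.calibration("wrist");p,d=ctrl.capture("wrist");cv2.imwrite("pics/w1.png",p);np.savez("w1.npz",p=p,d=d,**k)
from h import *
f=np.load("w1.npz");P=cloud(f);m=(P[...,2]>6)&(P[...,2]<60)&(f["d"]>0)
n,l,st,_=cv2.connectedComponentsWithStats(m.astype(np.uint8))
for i in range(1,n):
    if st[i,4]>150:
        q=P[l==i];print(st[i],cv2.minAreaRect(q[:,:2].astype(np.float32)),q[:,2].max())
E
```

```text
t 3.18 tcp [ 534.1 -264.7  291.8] head -15.18 gap 51.1 F [-0.5  0.6 -0.3]
spin first -0.013 then units [-0.026  0.081  2.895]
[  73    0  224   96 9697] ((487.98284912109375, -124.1323013305664), (53.39693069458008, 134.87298583984375), 75.00897979736328) 49.969480146505674
[ 317  138   24  180 3583] ((542.0864868164062, -264.3445129394531), (135.06265258789062, 16.3946533203125), 76.2757568359375) 18.04223672113608
[ 449  207   54   48 1949] ((642.0066528320312, -285.8816223144531), (29.769819259643555, 27.69865608215332), 38.74106216430664) 41.6766763737638
[ 182  213   39   37 1060] ((454.3401794433594, -237.20849609375), (23.514081954956055, 23.540809631347656), 28.58469009399414) 31.217710548131837
[ 556  287   84   71 4765] ((734.0093994140625, -382.1157531738281), (45.4803352355957, 66.48086547851562), 82.6835708618164) 36.65408318312684
[204 304  32  35 483] ((439.9864807128906, -306.4594421386719), (23.972198486328125, 13.315640449523926), 15.776363372802734) 31.17553433150028
[260 370  30  38 862] ((464.9301452636719, -381.3545837402344), (21.89520263671875, 23.81056022644043), 66.5782241821289) 30.8327673489229
```

View pics/w1.png

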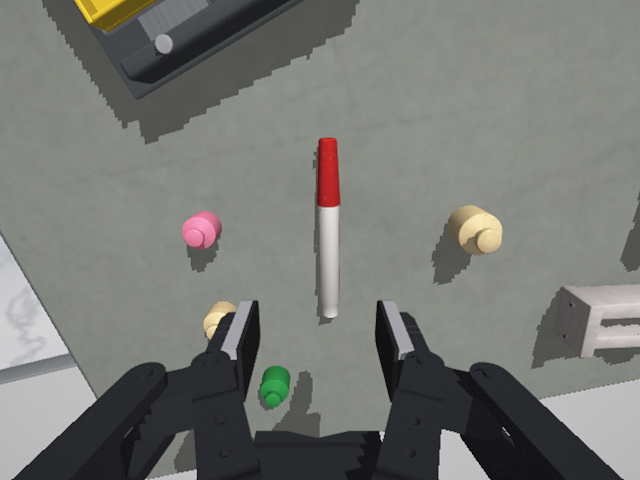

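The wrist view shows the marker at (329,228) between the fingers (midline column ≈317), so it sits about 6 mm toward +tool y. The depth blob puts it at (541,-264.5) with a length of 135 mm. The weights are at (475,230) and (220,320).

Request:
jog_arm(
  moves=[
    [0.03,0.15,0.3,-0.2],
    [0,0,0.5,0],
    [0,0,0.5,0],
    [0,0,0.5,0],
    [0,0,0.5,0],
    [0,0,0.3,0],
    [0,0,0.2,0],
    [0,0,0.08,0],
    [0,0,0,0],
    [0,0,0,0],
  ],
)

```text
time_s: 4.07
tcp_pos: [541.2, -265.4, 178.2]
ee_rot: [[0.24, 0.971, 0.001], [0.971, -0.24, -0.001], [-0.0, 0.001, -1.0]]
force: [0.2, 0.5, 0.3]
finger_gap: 51.5
finger_force: 0.0
```

Request:
jog_arm(
  moves=[
    [0,0,0,0],
    [0,0,0,0],
    [0,0,0,0],
    [0,0,0,0],
    [0,0,0,0],
    [0,0,0,0],
    [0,0,0,0],
  ],
  grip=-1,
)

```text
time_s: 4.65
tcp_pos: [541.1, -265.6, 178.7]
ee_rot: [[0.241, 0.971, 0.002], [0.971, -0.241, -0.001], [-0.001, 0.002, -1.0]]
force: [-1.3, 0.4, 6.0]
finger_gap: 12.8
finger_force: 58.8
```

Request:
jog_arm(
  moves=[
    [0,0,-0.3,0],
    [0,0,-0.5,0],
    [0,0,-0.7,0],
    [0,0,-0.7,0],
    [0,0,-0.3,0],
    [0,0,0,0],
  ],
)

```text
time_s: 5.15
tcp_pos: [541.8, -266.1, 282.1]
ee_rot: [[0.241, 0.971, 0.006], [0.971, -0.241, -0.005], [-0.003, 0.007, -1.0]]
force: [0.1, -0.6, -0.1]
finger_gap: 12.5
finger_force: 58.6
```

```bash
python3 to.py 553.5 -4 276 13.2
```

```text
t 5.15 tcp [ 541.8 -266.1  282.1] head -13.93 gap 12.5 F [ 0.1 -0.6 -0.1]
spin first -4.522 then units [6.311 1.782 0.152]
```

Request:
jog_arm(
  moves=[
    [0,0,0,-0.75],
    [0,0,0,-0.75],
    [0,0,0,-0.75],
    [0,0,0,-0.75],
    [0,0,0,-0.75],
    [0,0,0,-0.75],
    [0.3,0.08,0,0],
    [0.5,0.15,0,0],
    [0.7,0.2,0,0],
    [0.8,0.22,0,0],
    [0.8,0.22,0,0],
    [0.8,0.22,0,0],
    [0.8,0.22,0,0],
    [0.7,0.2,0,0],
    [0.5,0.15,0,0],
    [0.3,0.08,0,0],
    [0.1,0.04,0,0],
    [0,0,0,0],
  ],
)

```text
time_s: 6.65
tcp_pos: [553.0, -2.8, 277.2]
ee_rot: [[-0.227, 0.974, -0.001], [0.974, 0.227, 0.0], [0.0, -0.001, -1.0]]
force: [-0.6, -0.3, -0.9]
finger_gap: 12.7
finger_force: 58.6
```

```bash
python3 to.py 553.5 -4 212 13.2; python3 - <<'E'
from rig import ctrl
import cv2,numpy as np
k=ctrl.calibration("wrist");p,d=ctrl.capture("wrist");cv2.imwrite("pics/w2.png",p);np.savez("w2.npz",p=p,d=d,**k)
from h import *
f=np.load("w2.npz");P=cloud(f);hsv=cv2.cvtColor(p,cv2.COLOR_BGR2HSV)
for nm,lo,hi in(("blue",(108,150,40),(125,255,255)),("yellow",(22,150,80),(32,255,255))):
    m=(cv2.inRange(hsv,lo,hi)>0)&(P[...,2]>28)&(P[...,2]<60)
    q=P[m];print(nm,len(q),cv2.minAreaRect(q[:,:2].astype(np.float32)),np.percentile(q[:,2],[5,50,95]))
E
```

```text
t 6.65 tcp [553.   -2.8 277.2] head 13.11 gap 12.7 F [-0.6 -0.3 -0.9]
spin first -0.015 then units [-0.032  0.006  1.63 ]
blue 22684 ((553.852294921875, -0.45760345458984375), (79.822021484375, 169.62081909179688), 12.0364990234375) [32.19034409 33.4006224  48.22092841]
yellow 14979 ((482.8660888671875, -59.059600830078125), (80.69635772705078, 85.66466522216797), 12.199044227600098) [32.29851702 33.57352029 48.11386013]
```

View pics/w2.png

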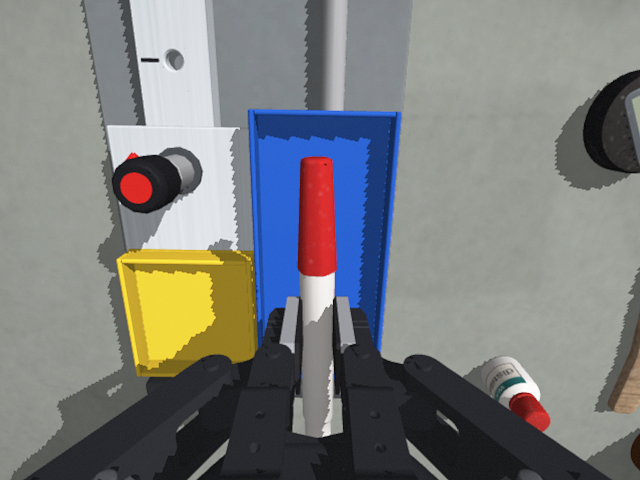

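The wrist view shows the marker held straight, cap at (317,200). The tray is centred under it, with corners (248,110) and (400,112). The knob is at (137,186) and the bin at (190,310). I measured the slide yaw as 12.1°.

Request:
jog_arm(
  moves=[
    [0.05,0,0.2,0.17],
    [0,0,0.3,0],
    [0,0,0.3,0],
    [0,0,0.3,0],
    [0,0,0.25,0],
    [0,0,0.15,0],
    [0,0,0.1,0],
    [0,0,0,0],
    [0,0,0,0],
  ],
)

```text
time_s: 7.45
tcp_pos: [552.9, -2.1, 213.5]
ee_rot: [[-0.208, 0.978, 0.0], [0.978, 0.208, -0.0], [-0.0, 0.0, -1.0]]
force: [0.5, 0.2, -0.4]
finger_gap: 12.9
finger_force: 58.6
```

Request:
jog_arm(
  moves=[
    [0,0,0,0],
    [0,0,0,0],
    [0,0,0,0],
    [0,0,0,0],
  ],
  grip=-0.25,
)

```text
time_s: 7.78
tcp_pos: [552.8, -1.8, 214.0]
ee_rot: [[-0.209, 0.978, 0.001], [0.978, 0.209, -0.0], [-0.0, 0.001, -1.0]]
force: [0.0, 0.4, -0.3]
finger_gap: 31.9
finger_force: 0.0
```

Request:
jog_arm(
  moves=[
    [0,0,-0.2,0],
    [0,0,-0.4,0],
    [0,0,-0.6,0],
    [0,0,-0.6,0],
    [0,0,-0.2,0],
    [0,0,0,0],
    [0,0,0,0],
  ],
)

```text
time_s: 8.37
tcp_pos: [552.6, -1.8, 293.8]
ee_rot: [[-0.209, 0.978, 0.001], [0.978, 0.209, -0.0], [-0.0, 0.001, -1.0]]
force: [0.1, -0.2, -0.3]
finger_gap: 31.7
finger_force: 0.0
```

```bash
python3 - <<'E'
from rig import ctrl
import cv2,numpy as np
k=ctrl.calibration("wrist");p,d=ctrl.capture("wrist");np.savez("w3.npz",p=p,d=d,**k)
from h import *
f=np.load("w3.npz");P=cloud(f);hsv=cv2.cvtColor(p,cv2.COLOR_BGR2HSV)
m=(cv2.inRange(hsv,(0,0,120),(179,60,255))>0)|(cv2.inRange(hsv,(0,150,80),(8,255,255))>0)
m&=(P[...,2]>36)&(P[...,2]<60)&(abs(P[...,0]-554)<36)&(abs(P[...,1])<80)
q=P[m];print(len(q),cv2.minAreaRect(q[:,:2].astype(np.float32)),np.percentile(q[:,2],[2,50,98]))
E
python3 to.py 641 -287 285 -24
```

```text
4041 ((552.1416015625, -0.1893157958984375), (15.143373489379883, 134.8009796142578), 12.795465469360352) [43.31957881 47.53895965 49.65850084]
t 8.42 tcp [552.3  -1.7 292.8] head 12.05 gap 32.0 F [-0.1  1.2  0.2]
spin first 6.008 then units [-5.613  4.928  0.196]
```

Request:
jog_arm(
  moves=[
    [-0.3,0.03,0,0],
    [-0.6,0.05,0,0],
    [-0.8,0.07,0,0],
    [-0.8,0.07,0,0],
    [-0.8,0.07,0,0],
    [-0.8,0.07,0,0],
    [-0.8,0.07,0,0],
    [-0.8,0.07,0,0],
    [-0.8,0.07,0,0],
    [-0.6,0.06,0,0],
    [-0.34,0.05,0,0],
    [0,0,0,0],
    [0,0,0,0],
  ],
  grip=0.4,
)

```text
time_s: 9.5
tcp_pos: [640.9, -288.6, 291.3]
ee_rot: [[-0.207, 0.978, -0.003], [0.978, 0.207, 0.002], [0.002, -0.002, -1.0]]
force: [-0.6, 1.2, 0.2]
finger_gap: 59.7
finger_force: 0.0
```

```bash
python3 to.py 641.3 -287 183 12.05
```

```text
t 9.5 tcp [ 640.9 -288.6  291.3] head 11.94 gap 59.7 F [-0.6  1.2  0.2]
spin first -0.018 then units [0.036 0.019 2.707]
```

Request:
jog_arm(
  moves=[
    [0.03,0.02,0.3,0],
    [0,0,0.5,0],
    [0,0,0.6,0],
    [0,0,0.5,0],
    [0,0,0.4,0],
    [0,0,0.3,0],
    [0,0,0.1,0],
    [0,0,0,0],
    [0,0,0,0],
  ],
)

```text
time_s: 10.25
tcp_pos: [642.2, -285.5, 185.9]
ee_rot: [[-0.209, 0.978, 0.0], [0.978, 0.209, -0.0], [-0.0, 0.0, -1.0]]
force: [0.8, -0.1, -0.0]
finger_gap: 59.6
finger_force: 0.0
```

Request:
jog_arm(
  moves=[
    [0,0,0,0],
    [0,0,0,0],
    [0,0,0,0],
    [0,0,0,0],
    [0,0,0,0],
    [0,0,0,0],
  ],
  grip=-1,
)

```text
time_s: 10.75
tcp_pos: [642.4, -286.1, 187.3]
ee_rot: [[-0.209, 0.978, 0.002], [0.978, 0.209, -0.001], [-0.002, 0.002, -1.0]]
force: [-0.7, 0.3, 5.4]
finger_gap: 26.0
finger_force: 59.0
```

Request:
jog_arm(
  moves=[
    [0,0,-0.2,0],
    [0,0,-0.5,0],
    [0,0,-0.7,0],
    [0,0,-0.6,0],
    [0,0,-0.3,0],
    [0,0,0,0],
    [0,0,0,0],
  ],
)

```text
time_s: 11.33
tcp_pos: [641.8, -285.8, 277.7]
ee_rot: [[-0.209, 0.978, 0.001], [0.978, 0.209, -0.0], [-0.001, 0.0, -1.0]]
force: [-0.7, 0.0, -1.6]
finger_gap: 26.2
finger_force: 59.4
```

```bash
python3 to.py 487 -78.6 275 12.1
```

```text
t 11.33 tcp [ 641.8 -285.8  277.7] head 12.05 gap 26.2 F [-0.7  0.  -1.6]
spin first -0.009 then units [ 5.877 -2.699  0.066]
```

Request:
jog_arm(
  moves=[
    [0.3,-0.14,0,0],
    [0.6,-0.28,0,0],
    [0.8,-0.37,0,0],
    [0.8,-0.37,0,0],
    [0.8,-0.37,0,0],
    [0.8,-0.37,0,0],
    [0.8,-0.37,0,0],
    [0.6,-0.28,0,0],
    [0.3,-0.14,0,0],
    [0.08,-0.01,0,0],
    [0,0,0,0],
    [0,0,0,0],
  ],
)

```text
time_s: 12.33
tcp_pos: [488.2, -79.2, 277.3]
ee_rot: [[-0.209, 0.978, 0.001], [0.978, 0.209, -0.001], [-0.001, 0.001, -1.0]]
force: [-0.4, 0.5, -2.2]
finger_gap: 26.5
finger_force: 59.4
```

```bash
python3 to.py 487 -78.6 221.5 12.1
```

```text
t 12.33 tcp [488.2 -79.2 277.3] head 12.04 gap 26.5 F [-0.4  0.5 -2.2]
spin first -0.009 then units [ 0.022 -0.027  1.395]
```

Request:
jog_arm(
  moves=[
    [0.02,-0.03,0.2,0],
    [0,0,0.3,0],
    [0,0,0.3,0],
    [0,0,0.3,0],
    [0,0,0.2,0],
    [0,0,0.1,0],
    [0,0,0,0],
    [0,0,0,0],
    [0,0,0,0],
  ],
)

```text
time_s: 13.08
tcp_pos: [486.2, -78.2, 221.5]
ee_rot: [[-0.208, 0.978, 0.0], [0.978, 0.208, -0.0], [-0.0, 0.0, -1.0]]
force: [-0.3, 0.4, -1.8]
finger_gap: 26.2
finger_force: 59.4
```

Request:
jog_arm(
  moves=[
    [0,0,0,0],
    [0,0,0,0],
    [0,0,0,0],
    [0,0,0,0],
  ],
  grip=-0.1,
)

```text
time_s: 13.42
tcp_pos: [486.1, -77.9, 221.8]
ee_rot: [[-0.209, 0.978, 0.001], [0.978, 0.209, -0.0], [-0.0, 0.001, -1.0]]
force: [0.9, 0.1, -0.2]
finger_gap: 38.3
finger_force: 0.0
```

Request:
jog_arm(
  moves=[
    [0,0,-0.2,0],
    [0,0,-0.4,0],
    [0,0,-0.5,0],
    [0,0,-0.4,0],
    [0,0,-0.2,0],
    [0,0,0,0],
    [0,0,0,0],
  ],
)

```text
time_s: 14.0
tcp_pos: [485.8, -77.8, 289.8]
ee_rot: [[-0.209, 0.978, 0.001], [0.978, 0.209, -0.0], [-0.001, 0.001, -1.0]]
force: [0.1, -0.2, -0.4]
finger_gap: 38.6
finger_force: 0.0
```

```bash
python3 to.py 441 -310.5 285 12.1
```

```text
t 14.0 tcp [485.8 -77.8 289.8] head 12.05 gap 38.6 F [ 0.1 -0.2 -0.4]
spin first -0.009 then units [-5.453 -2.316  0.12 ]
```

Request:
jog_arm(
  moves=[
    [-0.3,-0.13,0,0],
    [-0.6,-0.25,0,0],
    [-0.8,-0.34,0,0],
    [-0.8,-0.34,0,0],
    [-0.8,-0.34,0,0],
    [-0.8,-0.34,0,0],
    [-0.6,-0.25,0,0],
    [-0.5,-0.2,0,0],
    [-0.2,-0.1,0,0],
    [-0.05,-0.03,0,0],
    [0,0,0,0],
    [0,0,0,0],
  ],
  grip=0.4,
)

```text
time_s: 15.0
tcp_pos: [440.6, -309.1, 288.9]
ee_rot: [[-0.209, 0.978, -0.001], [0.978, 0.209, 0.002], [0.002, -0.001, -1.0]]
force: [0.4, 0.4, 0.0]
finger_gap: 60.3
finger_force: 0.0
```

```bash
python3 - <<'E'
from rig import ctrl
import cv2,numpy as np
k=ctrl.calibration("wrist");p,d=ctrl.capture("wrist");np.savez("w4.npz",p=p,d=d,**k);cv2.imwrite("pics/w4.png",p)
from h import *
f=np.load("w4.npz");P=cloud(f)
m=(P[...,2]>5)&(P[...,2]<45)&(d>0);n,l,st,_=cv2.connectedComponentsWithStats(m.astype(np.uint8))
for i in range(1,n):
    if st[i,4]>150:
        q=P[l==i];print(st[i],cv2.minAreaRect(q[:,:2].astype(np.float32)),q[:,2].max())
E
python3 to.py 441 -310.5 181 12.1
```

```text
[ 342  124   39   39 1171] ((453.5494079589844, -237.06472778320312), (23.317913055419922, 23.517995834350586), 58.23691177368164) 31.626142353274293
[ 302  225   33   37 1005] ((441.0216979980469, -311.3631591796875), (23.394323348999023, 23.70069694519043), 11.88232421875) 31.730782668116312
[313 314  31  39 928] ((463.80963134765625, -380.8843078613281), (23.27214241027832, 21.262414932250977), 13.589218139648438) 31.11797310901003
[ 589  355   51   68 2286] ((715.0970458984375, -379.4791259765625), (44.50105667114258, 30.493066787719727), 86.03185272216797) 36.015831474106
t 15.05 tcp [ 440.8 -309.   289.1] head 12.11 gap 59.8 F [ 0.6 -0.  -0.1]
spin first 0.002 then units [-0.039 -0.003  2.703]
```

View pics/w4.png

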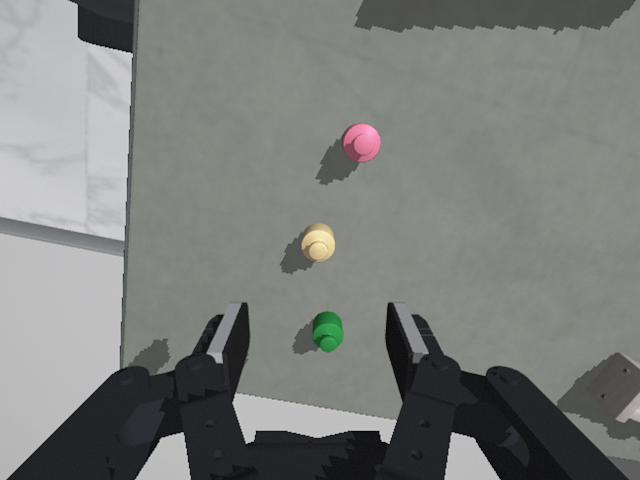

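The wrist view shows the small brass weight at (318,243) in line with the fingers, pink at (361,143) and green at (328,331), both clear of the descent. It is at (441,-311).

Request:
jog_arm(
  moves=[
    [-0.06,0.01,0.3,0],
    [0,0,0.5,0],
    [0,0,0.6,0],
    [0,0,0.5,0],
    [0,0,0.4,0],
    [0,0,0.3,0],
    [0,0,0.15,0],
    [0,0,0,0],
    [0,0,0,0],
  ],
)

```text
time_s: 15.8
tcp_pos: [441.9, -312.0, 179.8]
ee_rot: [[-0.21, 0.978, -0.0], [0.978, 0.21, 0.0], [0.0, 0.0, -1.0]]
force: [0.4, 0.1, 0.6]
finger_gap: 60.0
finger_force: 0.0
```

Request:
jog_arm(
  moves=[
    [0,0,0,0],
    [0,0,0,0],
    [0,0,0,0],
    [0,0,0,0],
    [0,0,0,0],
    [0,0,0,0],
  ],
  grip=-1,
)

```text
time_s: 16.3
tcp_pos: [441.8, -312.9, 180.7]
ee_rot: [[-0.209, 0.978, 0.001], [0.978, 0.209, -0.001], [-0.001, 0.001, -1.0]]
force: [-0.1, 2.2, 6.0]
finger_gap: 20.6
finger_force: 58.5
```

Request:
jog_arm(
  moves=[
    [0,0,-0.2,0],
    [0,0,-0.5,0],
    [0,0,-0.7,0],
    [0,0,-0.6,0],
    [0,0,-0.3,0],
    [0,0,-0.1,0],
    [0,0,0,0],
  ],
)

```text
time_s: 16.88
tcp_pos: [441.7, -312.9, 277.1]
ee_rot: [[-0.209, 0.978, 0.002], [0.978, 0.209, -0.002], [-0.003, 0.002, -1.0]]
force: [-0.6, -0.2, -0.9]
finger_gap: 20.3
finger_force: 58.9
```

```bash
python3 to.py 478.7 -39.4 282 12.1;python3 - <<'E'
from h import *
f=np.load("w2.npz");print(bp(f,137,186,84))
f=np.load("w3.npz");P=cloud(f);hsv=cv2.cvtColor(f["p"],cv2.COLOR_BGR2HSV)
m=(cv2.inRange(hsv,(0,150,80),(8,255,255))>0)&(P[...,2]>75)&(P[...,2]<95);q=P[m];print(len(q),cv2.minAreaRect(q[:,:2].astype(np.float32)),np.median(q[:,2]))
E
```

```text
t 16.88 tcp [ 441.7 -312.9  277.1] head 12.05 gap 20.3 F [-0.6 -0.2 -0.9]
spin first -0.009 then units [ 6.492  2.337 -0.123]
[460.59470212  31.43131224  84.        ]
655 ((460.2126770019531, 30.48043441772461), (14.374554634094238, 14.690932273864746), 3.3730051517486572) 84.63872395215587
```

Request:
jog_arm(
  moves=[
    [0.3,0.1,0,0],
    [0.6,0.22,0,0],
    [0.8,0.29,0,0],
    [0.8,0.29,0,0],
    [0.8,0.29,0,0],
    [0.8,0.29,0,0],
    [0.8,0.29,0,0],
    [0.7,0.25,0,0],
    [0.5,0.18,0,0],
    [0.3,0.1,0,0],
    [0.1,0.04,0,0],
    [0,0,0,0],
    [0,0,0,0],
  ],
)

```text
time_s: 17.97
tcp_pos: [478.4, -38.8, 274.8]
ee_rot: [[-0.209, 0.978, -0.002], [0.978, 0.209, 0.0], [0.001, -0.002, -1.0]]
force: [0.4, 0.1, -1.0]
finger_gap: 20.6
finger_force: 58.9
```

```bash
python3 to.py 478.7 -39.4 215 12.1
```

```text
t 17.97 tcp [478.4 -38.8 274.8] head 12.09 gap 20.6 F [ 0.4  0.1 -1. ]
spin first -0.002 then units [-0.017  0.003  1.494]
```

Request:
jog_arm(
  moves=[
    [0,0,0.2,0],
    [0,0,0.3,0],
    [0,0,0.3,0],
    [0,0,0.3,0],
    [0,0,0.2,0],
    [0,0,0.15,0],
    [0,0,0.04,0],
    [0,0,0,0],
    [0,0,0,0],
  ],
)

```text
time_s: 18.72
tcp_pos: [479.0, -39.1, 216.1]
ee_rot: [[-0.208, 0.978, 0.0], [0.978, 0.208, -0.0], [-0.0, 0.0, -1.0]]
force: [-0.1, 1.1, -0.2]
finger_gap: 20.4
finger_force: 58.9
```

Request:
jog_arm(
  moves=[
    [0,0,0,0],
    [0,0,0,0],
    [0,0,0,0],
    [0,0,0,0],
  ],
  grip=-0.25,
)

```text
time_s: 19.05
tcp_pos: [479.0, -38.9, 216.3]
ee_rot: [[-0.209, 0.978, 0.001], [0.978, 0.209, -0.0], [-0.001, 0.001, -1.0]]
force: [0.5, 0.6, 0.2]
finger_gap: 32.2
finger_force: 0.0
```

Request:
jog_arm(
  moves=[
    [0,0,-0.2,0],
    [0,0,-0.4,0],
    [0,0,-0.6,0],
    [0,0,-0.6,0],
    [0,0,-0.4,0],
    [0,0,-0.2,0],
    [0,0,0,0],
    [0,0,0,0],
  ],
)

```text
time_s: 19.72
tcp_pos: [478.6, -38.8, 312.0]
ee_rot: [[-0.209, 0.978, 0.001], [0.978, 0.209, -0.0], [-0.0, 0.0, -1.0]]
force: [-0.6, -0.1, 0.5]
finger_gap: 31.9
finger_force: 0.0
```

```bash
python3 to.py 460.5 30 300 12.1; python3 - <<'E'
from rig import ctrl
import cv2,numpy as np
k=ctrl.calibration("wrist");p,d=ctrl.capture("wrist")
q,_=ctrl.capture("side");q=cv2.resize(q[215:345,90:350],(640,320),interpolation=cv2.INTER_CUBIC)
cv2.imwrite("pics/w5.png",cv2.resize(np.vstack([p,q]),(480,600)))
E
```

```text
t 19.72 tcp [478.6 -38.8 312. ] head 12.05 gap 31.9 F [-0.6 -0.1  0.5]
spin first -0.008 then units [ 1.776 -0.083  0.3  ]
```

View pics/w5.png

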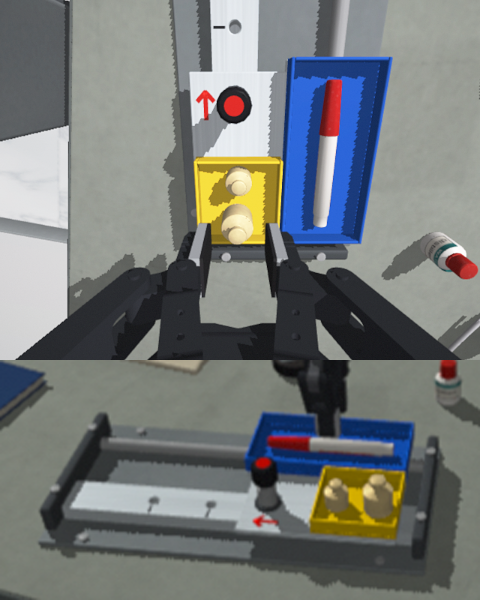

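Wrist and side views show the marker flat in the blue tray (330,150). Both weights are upright in the yellow bin at (238,182) and (237,224). The knob is at (235,105), with its arrow toward +tool x. Next is the knob.

Request:
jog_arm(
  moves=[
    [0.3,-0.02,0,0],
    [0.5,-0.03,0,0],
    [0.5,-0.03,0,0],
    [0.35,0,0,0],
    [0.12,0,0,0],
    [0,0,0.3,0],
    [0,0,0.4,0],
    [0,0,0.4,0],
    [0,0,0.3,0],
    [0,0,0,0],
    [0,0,0,0],
  ],
  grip=0.4,
)

```text
time_s: 20.73
tcp_pos: [460.6, 29.8, 255.1]
ee_rot: [[-0.209, 0.978, -0.003], [0.978, 0.209, 0.0], [0.001, -0.002, -1.0]]
force: [-0.3, 0.8, -0.2]
finger_gap: 59.3
finger_force: 0.0
```

```bash
python3 to.py 460.5 30 237 12.1; python3 - <<'E'
from rig import ctrl
import numpy as np,cv2
k=ctrl.calibration("wrist");p,d=ctrl.capture("wrist");np.savez("w6.npz",p=p,d=d,**k)
from h import *
f=np.load("w6.npz");P=cloud(f);hsv=cv2.cvtColor(p,cv2.COLOR_BGR2HSV)
m=(cv2.inRange(hsv,(0,150,60),(8,255,255))>0)&(P[...,2]>75)&(P[...,2]<95);q=P[m];print(len(q),cv2.minAreaRect(q[:,:2].astype(np.float32)),np.median(q[:,2]))
E
```

```text
t 20.73 tcp [460.6  29.8 255.1] head 12.05 gap 59.3 F [-0.3  0.8 -0.2]
spin first -0.008 then units [ 0.005 -0.     0.453]
736 ((460.3719482421875, 30.641263961791992), (13.837496757507324, 14.486727714538574), 12.49309253692627) 84.74952494402808
```

Request:
jog_arm(
  moves=[
    [0.01,0,0.2,0],
    [0,0,0.17,0],
    [0,0,0.08,0],
    [0,0,0,0],
    [0,0,0,0],
  ],
)

```text
time_s: 21.2
tcp_pos: [460.7, 30.1, 237.7]
ee_rot: [[-0.209, 0.978, -0.001], [0.978, 0.209, 0.0], [0.0, -0.001, -1.0]]
force: [-0.3, 0.2, 0.2]
finger_gap: 59.6
finger_force: 0.0
```

Request:
jog_arm(
  moves=[
    [0,0,0,0],
    [0,0,0,0],
    [0,0,0,0],
    [0,0,0,0],
    [0,0,0,0],
    [0,0,0,0],
    [0,0,0,0],
  ],
  grip=-1,
)

```text
time_s: 21.78
tcp_pos: [461.0, 30.1, 238.4]
ee_rot: [[-0.209, 0.978, 0.001], [0.978, 0.209, -0.0], [-0.0, 0.001, -1.0]]
force: [-1.6, -0.1, 5.9]
finger_gap: 23.1
finger_force: 58.8
```

Request:
jog_arm(
  moves=[
    [0,0,-0.1,0],
    [0,0,-0.1,0],
    [0,0,-0.1,0],
    [0,0,-0.1,0],
    [0,0,0,0],
    [0,0,0,0],
  ],
)

```text
time_s: 22.28
tcp_pos: [460.9, 30.1, 254.0]
ee_rot: [[-0.209, 0.978, 0.001], [0.978, 0.209, -0.0], [-0.0, 0.001, -1.0]]
force: [2.3, -0.7, -5.9]
finger_gap: 23.3
finger_force: 59.2
```

```bash
python3 to.py 448.4 88.8 254 12.1
```

```text
t 22.28 tcp [460.9  30.1 254. ] head 12.04 gap 23.3 F [ 2.3 -0.7 -5.9]
spin first -0.009 then units [1.501e+00 2.000e-03 1.000e-03]
```

Request:
jog_arm(
  moves=[
    [0.05,0,0,0],
    [0.1,0,0,0],
    [0.15,0,0,0],
    [0.2,0,0,0],
    [0.2,0,0,0],
    [0.2,0,0,0],
    [0.2,0,0,0],
    [0.15,0,0,0],
    [0.12,0,0,0],
    [0.08,0,0,0],
    [0.05,0,0,0],
    [0,0,0,0],
    [0,0,0,0],
  ],
)

```text
time_s: 23.37
tcp_pos: [448.2, 89.1, 253.9]
ee_rot: [[-0.209, 0.978, -0.0], [0.978, 0.209, 0.001], [0.001, 0.0, -1.0]]
force: [3.7, 2.1, -6.1]
finger_gap: 23.2
finger_force: 59.2
```

```bash
python3 to.py 448.4 88.8 238.4 12.1;python3 - <<'E'
from rig import ctrl
import numpy as np,cv2
k=ctrl.calibration("wrist");p,d=ctrl.capture("wrist");np.savez("w7.npz",p=p,d=d,**k)
from h import *
f=np.load("w7.npz");P=cloud(f);hsv=cv2.cvtColor(p,cv2.COLOR_BGR2HSV)
m=(cv2.inRange(hsv,(0,150,60),(8,255,255))>0)&(P[...,2]>75)&(P[...,2]<115);q=P[m]
print(len(q),cv2.minAreaRect(q[:,:2].astype(np.float32)),np.median(q[:,2]))
for lo,hi in(((108,150,40),(125,255,255)),((22,150,80),(32,255,255))):
    q=P[(cv2.inRange(hsv,lo,hi)>0)&(P[...,2]>28)&(P[...,2]<55)];print(len(q),cv2.minAreaRect(q[:,:2].astype(np.float32)) if len(q) else 0)
E
```

```text
t 23.37 tcp [448.2  89.1 253.9] head 12.04 gap 23.2 F [ 3.7  2.1 -6.1]
spin first -0.01 then units [-0.008  0.002  0.387]
874 ((447.53387451171875, 89.91687774658203), (14.060284614562988, 14.4342622756958), 13.943684577941895) 100.10974300998015
22113 ((541.1510620117188, 58.6551399230957), (80.20552062988281, 170.79541015625), 12.11242961883545)
2585 ((465.19287109375, 6.754119873046875), (52.94585418701172, 71.5970458984375), 13.065227508544922)
```

Request:
jog_arm(
  moves=[
    [0,0,0.05,0],
    [0,0,0.05,0],
    [0,0,0.05,0],
    [0,0,0.05,0],
    [0,0,0.05,0],
    [0,0,0.05,0],
    [0,0,0.05,0],
    [0,0,0.04,0],
    [0,0,0,0],
    [0,0,0,0],
  ],
)

```text
time_s: 24.25
tcp_pos: [448.4, 88.7, 238.5]
ee_rot: [[-0.209, 0.978, 0.0], [0.978, 0.209, -0.0], [-0.0, 0.0, -1.0]]
force: [1.7, 1.7, 0.7]
finger_gap: 23.3
finger_force: 59.7
```

Request:
jog_arm(
  moves=[
    [0,0,0.03,0],
    [0,0,0.03,0],
    [0,0,0,0],
    [0,0,0,0],
    [0,0,0,0],
  ],
)

```text
time_s: 24.67
tcp_pos: [448.4, 88.6, 238.2]
ee_rot: [[-0.209, 0.978, 0.002], [0.978, 0.209, -0.001], [-0.001, 0.001, -1.0]]
force: [-5.4, -0.4, 22.5]
finger_gap: 23.4
finger_force: 62.2
```

```bash
python3 to.py 448.4 88.8 238.4 12.1;python3 - <<'E'
from rig import ctrl
import numpy as np,cv2
k=ctrl.calibration("wrist");p,d=ctrl.capture("wrist");np.savez("w8.npz",p=p,d=d,**k)
q,_=ctrl.capture("side");q=cv2.resize(q[215:345,90:350],(640,320),interpolation=cv2.INTER_CUBIC)
cv2.imwrite("pics/w8.png",cv2.resize(np.vstack([p,q]),(480,600)))
from h import *
f=np.load("w8.npz");P=cloud(f);hsv=cv2.cvtColor(p,cv2.COLOR_BGR2HSV)
m=(cv2.inRange(hsv,(0,150,60),(8,255,255))>0)&(P[...,2]>75)&(P[...,2]<115);q=P[m]
print(len(q),cv2.minAreaRect(q[:,:2].astype(np.float32)),np.median(q[:,2]))
E
```

```text
t 24.67 tcp [448.4  88.6 238.2] head 12.08 gap 23.4 F [-5.4 -0.4 22.5]
spin first -0.004 then units [ 0.004  0.    -0.005]
873 ((447.8498840332031, 88.76180267333984), (14.883648872375488, 13.845646858215332), 76.31563568115234) 84.55018731498525
```

View pics/w8.png

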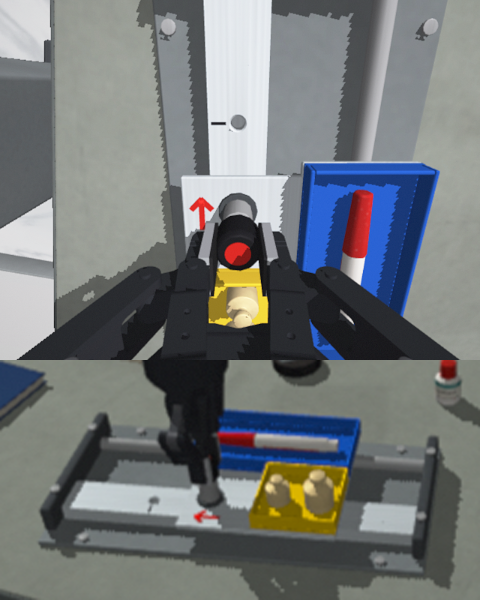

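The pin is hard home: the knob top is at 84.6 mm as at the start, and the next free hole is visible at (238,122). The contents are still in place. I'll ease the push to a light hold.

Request:
jog_arm(
  moves=[
    [0,0,-0.04,0],
    [0,0,0,0],
    [0,0,0,0],
    [0,0,0,0],
  ],
)

```text
time_s: 25.1
tcp_pos: [448.4, 88.6, 238.4]
ee_rot: [[-0.209, 0.978, 0.001], [0.978, 0.209, -0.001], [-0.001, 0.001, -1.0]]
force: [-0.9, -0.4, 10.3]
finger_gap: 23.6
finger_force: 60.9
```

```bash
python3 -c "
from rig import ctrl
print(ctrl.hand_in())"
```

```text
the job is handed in; nothing more can be done
None
```

The job is handed in at about 25 s of the 69 s allowed: the marker is in the blue tray, both brass weights stand in the yellow bin, and the section is one hole to the left with the pin home and the knob still gripped under a light push (about 10 N).

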